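# Tag out a cap-lamp charger and hold its cover open for inspection

## Task

The lamp charger is switched off and I want to measure its charging contacts: first hang the red warning plate by its hole on the hook of the isolator box and let go of it, so that nobody switches the charger on, and only then lift the charger's self-closing cover by its yellow handle and hold it open at about 60 degrees for me. Finish while still holding the cover there, since it springs shut if let go; the plate must stay hanging, and leave the other things on the bench where they lie.

Things in the scene. Friction and masses are not known exactly. Their poses are not given: they have to be found in the camera images.
- red_plate: Rigid red plastic warning plate with a white bar and border, 120 x 50 x 6 mm (along its x, y, z), 45 g, lying flat on the bench, loose. Origin at the centre of its underside; z up through the thickness; +x points along the plate to the end with the hole. It may lie to the left or right and changes places with the green plate.
- red_plate_hole (a point): Centre of the red plate's round through-hole, 16 mm in diameter, 46 mm from the plate's middle towards +x (14 mm from the end), at half the thickness. Same axes as the plate.
- isolator: Grey isolator switch box, fixed, 100 x 130 x 180 mm high (foot 130 x 170 x 4 mm), left or right of the charger. Origin at the centre of its underside, z up; its front, with a red rotary handle on a yellow square, looks along its own -x (about to the robot). The handle, 95 mm up, sticks out 28 mm. From the top of the front a hook of 6 mm round rod sticks out (see hook_bend).
- hook_bend (a point): Bend of the isolator's hook (rod centre), 165 mm above the bench, 45 mm before the middle of the front face; axes as the isolator. The rod comes out of the face 7 mm higher, slopes down to here, then stands straight up 28 mm to its free tip (193 mm above the bench). A plate threaded over the tip and let go swings down and hangs here by its hole.
- charger: Grey bench charger with four lamp bays, fixed on the bench, case 200 x 300 x 85 mm high (along its x, y, z). Origin at the centre of its underside, z up, front along its own -x. A spring-closed cover lies on top.
- cover (a joint): Opening of the charger's cover in rad: 0 shut, 1.047 = 60 degrees, stop at 1.75. Grey frame with a clear window, 212 mm from hinge to front edge, 300 mm wide, 10 mm thick, 0.45 kg, its front edge 12 mm proud of the case; hinged along the case's top rear edge, it opens up and away from the robot. Spring and weight shut it from any angle: 4 to 5 N at the handle.
- cover_handle (a point): Middle of the yellow round bar of the cover's handle: 12 mm in diameter, 110 mm long along the charger's y, on 12 mm posts at its ends, axis 38 mm above the cover. It moves and turns with the cover; shut, it lies 175 mm before the hinge axis and 48 mm above it (133 mm above the bench). The round bar can turn between gripping fingers.
- cover_hinge (a point): Middle of the cover's hinge axis, at the top rear edge of the case, 85 mm above the bench. It does not move; axes as the charger: the hinge axis is its y, and the cover opens by a positive turn about +y.
- green_plate: Loose green plate of the same size and shape as the red one, origin and axes likewise. Leave it alone.
- green_screwdriver: Loose screwdriver with a green handle, 200 mm long along its x, 26 mm thick handle. Origin under its middle. Leave it alone.
- cap_lamp: Loose cap lamp lying on its back, black with a red bezel, 70 mm in diameter, 56 mm high. Origin under its centre. Leave it alone.
- multimeter: Loose yellow and black multimeter, 170 x 85 x 45 mm high (x, y, z). Origin under its centre. Leave it alone.
- battery_pack: Loose red and blue lamp battery, 110 x 62 x 36 mm high (x, y, z). Origin under its centre. Leave it alone.
- parts_tray: Loose steel tray of small parts, 130 x 170 x 30 mm high (x, y, z). Origin under its centre. Leave it alone.

How it is judged:
By the outcome, as a careful person would: the job done as asked, in the order asked, and still so for the second after the job is handed in, while the arm keeps its last pose, push and grip.
It also fails if it takes over 64 s, if anything falls off the work surface, if the arm or the gripper's body presses on something with over 40 N, if the wrist force passes 120 N, or if a joint passes its speed limit or range.

## Robot

A 7-joint arm with a two-finger parallel gripper is mounted at the origin on the work surface. World frame = base frame: x ahead of the robot, y to its left, z up, the work surface at z = 0. Lengths are in m, angles in rad, forces in N, time in s.
With the tool pointing down it reaches from about 0.4 to 0.85 m from the base axis. Payload 10.4 kg.
Tool frame: the origin (TCP) lies between the finger pads; the fingertips stand 11 mm ahead of it and the grasp point (between the pads) lies 8 mm behind it; z points along the fingers, y is the line along which they close (so a half turn about z gives the same grasp; the last joint's range is limited). The gripper opens to 87 mm and grips with 3 to 60 N. Pads are 19 mm wide; open, the fingers measure 117 mm over their backs; the gripper's body (75 mm by 190 mm) begins 51 mm behind the grasp point.
Start: joints at [-1.372, 0.332, -0.065, 1.46, 0.022, 1.35, -0.088], TCP at [0.137, 0.61, 0.234] pointing down, gripper open.
Joint ranges: [-2.6, 2.6], [-0.5, 2.12], [-1.47, 1.34], [0.16, 2.42], [-1.27, 4.41], [0.06, 2.06], [-2.6, 2.6]. Speed limits (rad/s): [2.22, 2.22, 2.79, 2.79, 3.14, 3.14, 3.14].

## Interface

Orientations are given as a unit quaternion [w, x, y, z].
In Python, from workcell import * gives the robot as it stands. Calls block until the motion is done:
- move_pose(position, orientation): joint-space move of the TCP to a pose.
- move_linear(position, rotation=None, vel=0.15, f_stop=None): straight line of the TCP; rotation=None keeps the orientation; vel is the mean speed in m/s. With f_stop (N) it stops when the force on the tool has changed by that much, and returns True; else False.
- goto_joints(angles): joint-space move.
- let_go() and grasp(grasp_force=None): open the fingers fully, or close them until they stop; grasp_force is the grip in N (None keeps the last).
- wait(seconds).
- inverse_kinematics(position, orientation): joint angles nearest the present ones, or None.
- capture(name): name is "scene" or "top" or "wrist"; returns a dict with "img" (384x512x3 uint8, red, green, blue), "z_map" (384x512 float32, m along the optical axis (not along the pixel's ray), 0 where there is no reading), "camera_matrix" (3x3 intrinsics, pixels), "rvec" (rotation vector, rad) and "tvec" (3), from world to camera coordinates, as OpenCV has them. Camera axes: x right, y down, z forward; pixel columns grow to the right and rows downward; lengths in m; the calibration is good to about 2 mm. The wrist camera is an equidistant fisheye: a pixel r from the principal point sees the ray r / f radians off the axis. A picture is of the moment at which its call begins.
A pose or a line that the arm cannot do raises Unreachable and nothing moves.
- sign_off(): hands the job in; it is judged then, once.
Readings, each from a call of its own:
- current_time_s(): time.
- current_joints(): joint angles.
- current_qvel(): joint speeds.
- current_effort(): joint torques, N m.
- current_tool_pos(): TCP position.
- current_orientation(): TCP orientation.
- current_wrist_force(): force on the tool from outside, world axes, zero at the start.
- current_ft_torque(): the same for the moment, N m.
- current_width(): opening from 0.0 (shut) to 1.0 (fully open).
- current_gripper_force(): force on a finger pad.
Only numpy, scipy, OpenCV 4.12 (cv2) and the standard library are available. Lean on these libraries where they do the work, as an engineer would, in place of code of your own. Each camera call takes 0.05 s, during which the arm holds its last target. There are 200 camera calls.

## Working session

There is one attempt and no reset: what is moved stays moved. The work goes in short steps, each a Python script; the robot and the scene stay as the last script left them, time stands still between calls to the robot, and variables do not carry over. Pictures are saved under pics/ and viewed, at most 10 in all, crops included, and the job is handed in when it is done.

```bash
ls; mkdir -p pics; python3 - <<'E'
from workcell import *
import cv2,numpy as np
for n in ("scene","top"):
    c=capture(n); cv2.imwrite(f"pics/{n}0.png",cv2.cvtColor(c["img"],cv2.COLOR_RGB2BGR)); np.savez(f"{n}0.npz",**c)
    R=cv2.Rodrigues(np.array(c["rvec"]))[0]; print(n,(-R.T@np.array(c["tvec"]).ravel()).round(3),R[2].round(2))
print(current_tool_pos(),current_orientation(),current_time_s(),current_joints())
E
```

```text
pics
scene [1.337 0.546 1.024] [-0.59 -0.43 -0.69]
top [ 0.245 -0.016  1.643] [ 0.2  -0.   -0.98]
[0.13742779 0.609378   0.23285957] [-3.78287049e-05  1.10656922e-01  9.93858472e-01 -6.17650049e-04] 0.1 [-1.37161173  0.33279913 -0.06467552  1.46081508  0.02159842  1.34991117
 -0.08847829]
```

View pics/scene0.png

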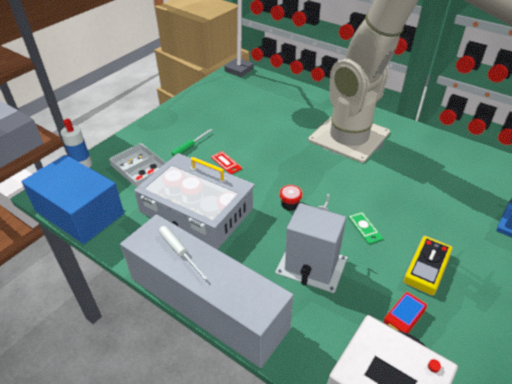

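View pics/top0.png

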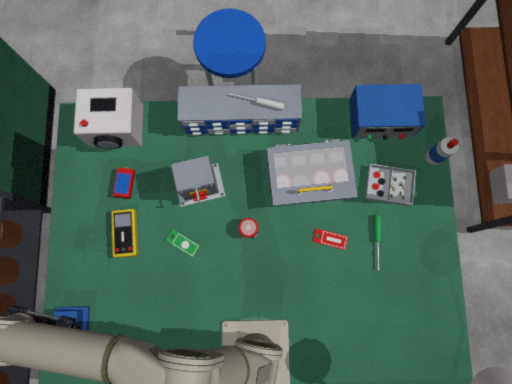

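The top view shows the red plate at (330,239), the charger with its yellow handle at (315,189), the isolator box at (196,180) with its hook side facing down, and the lamp at (248,228).

```bash
cat > h.py <<'E'
import cv2,numpy as np
def cam(c):
    return np.array(c["camera_matrix"]),cv2.Rodrigues(np.array(c["rvec"]))[0],np.array(c["tvec"]).ravel()
def cloud(c):
    K,R,t=cam(c); z=c["z_map"]; v,u=np.indices(z.shape)
    p=np.stack([(u-K[0,2])/K[0,0]*z,(v-K[1,2])/K[1,1]*z,z],-1)
    return (p-t)@R
def onplane(c,uv,h):
    K,R,t=cam(c); uv=np.atleast_2d(uv).astype(float)
    d=np.c_[(uv[:,0]-K[0,2])/K[0,0],(uv[:,1]-K[1,2])/K[1,1],np.ones(len(uv))]@R; o=-R.T@t
    return o+d*((h-o[2])/d[:,2])[:,None]
def wrist_onplane(c,uv,h):
    K,R,t=cam(c); uv=np.atleast_2d(uv).astype(float)
    a=np.c_[(uv[:,0]-K[0,2])/K[0,0],(uv[:,1]-K[1,2])/K[1,1]]; r=np.linalg.norm(a,axis=1)+1e-9
    d=np.c_[a*(np.sin(r)/r)[:,None],np.cos(r)]@R; o=-R.T@t
    return o+d*((h-o[2])/d[:,2])[:,None]
def hsv(c): return cv2.cvtColor(c["img"],cv2.COLOR_RGB2HSV)
def red(c,s=120,v=80):
    H=hsv(c); return ((H[...,0]<10)|(H[...,0]>170))&(H[...,1]>s)&(H[...,2]>v)
def yellow(c):
    H=hsv(c); return (H[...,0]>18)&(H[...,0]<35)&(H[...,1]>120)&(H[...,2]>100)
def rect(p):
    (x,y),(a,b),g=cv2.minAreaRect(p[:,:2].astype(np.float32)*1000)
    return np.round([x/1000,y/1000,a/1000,b/1000,g],4)
E
python3 - <<'E'
from h import *
c=np.load("top0.npz"); P=cloud(c)
def box(m,x0,x1,y0,y1):
    k=np.zeros_like(m);k[y0:y1,x0:x1]=m[y0:y1,x0:x1];v,u=np.nonzero(k);return np.c_[u,v]
r=box(red(c),305,360,220,258); p=onplane(c,r,.006); print("red",len(r),rect(p),p.mean(0))
y=box(yellow(c),290,340,178,198); p=onplane(c,y,.135); print("handle",len(y),rect(p),p.mean(0))
z=P[...,2]; sub=np.zeros(z.shape,bool)
sub[140:215,160:235]=1; m=sub&(abs(z-.18)<.008); print("iso top",m.sum(),rect(P[m]))
m=sub&(z>.15)&(z<.2)&(P[...,0]<P[m][:,0].min()+.01)
print("hook?",P[m].round(3)[:12])
m=sub&(abs(z-.004)<.004); 
sub[:]=0;sub[130:215,255:365]=1; m=sub&(abs(z-.095)<.012); print("cover",m.sum(),rect(P[m]))
sub[:]=0;sub[210:245,235:265]=1;m=sub&(z>.03);print("lamp",rect(P[m]),z[m].max())
I=c["img"][130:270,155:365];cv2.imwrite("pics/crop.png",cv2.cvtColor(cv2.resize(I,None,fx=3.8,fy=3.8,interpolation=cv2.INTER_CUBIC),cv2.COLOR_RGB2BGR))
E
```

```text
red 329 [ 3.95700e-01 -2.77900e-01  1.21300e-01  5.09000e-02  7.47241e+01] [ 0.39635747 -0.27536419  0.006     ]
handle 110 [ 0.5566 -0.2144  0.0128  0.1191  4.5219] [ 0.55744328 -0.21525558  0.135     ]
iso top 1130 [ 0.5867  0.1969  0.1477  0.1307 11.4468]
hook? [[0.516 0.183 0.198]
 [0.518 0.181 0.19 ]
 [0.521 0.18  0.17 ]
 [0.514 0.18  0.194]
 [0.515 0.178 0.185]
 [0.514 0.183 0.173]
 [0.516 0.181 0.165]]
cover 4829 [ 0.6445 -0.2394  0.2443  0.3636  5.1621]
lamp [0.3581 0.0181 0.2259 0.0681 0.0582] 1.6430722447694683
```

View pics/crop.png

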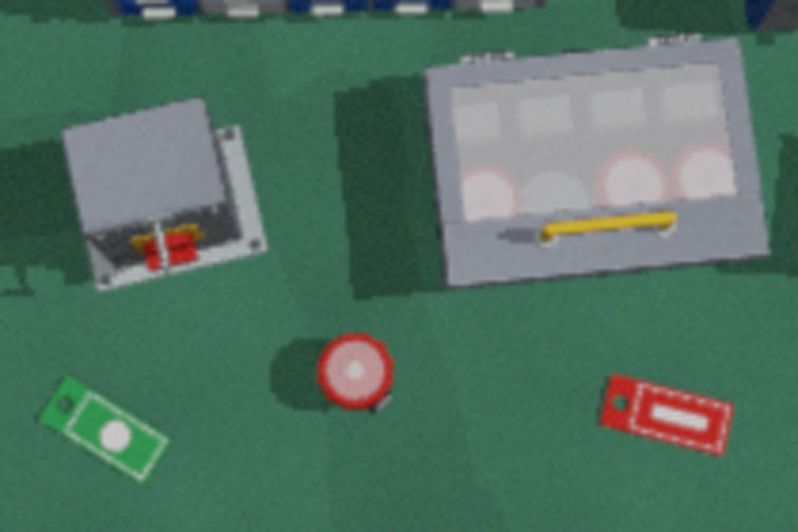

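```bash
cat >> h.py <<'E'
def down(deg):  # tool pointing down, tool x at yaw deg
    a=np.deg2rad(deg)/2; return np.array([0,np.cos(a),np.sin(a),0])
E
python3 - <<'E'
from workcell import *
from h import *
for name,p,f in (("plate",[.3957,-.278,.012],74.7),("hook",[.471,.173,.19],11.4),("hookhi",[.471,.173,.24],11.4),("handle",[.557,-.215,.125],94.5),("open",[.686,-.225,.255],94.5)):
    for k in (0,180):
        q=inverse_kinematics(p,down(f+k)); print(name,k,None if q is None else np.round(q,2))
# go above the plate and look
k=180 if inverse_kinematics([.3957,-.278,.012],down(74.7+180)) is not None else 0
E
```

```text
plate 0 [-0.31  0.43  0.96  2.08 -0.47  0.86  0.66]
plate 180 [-0.45  0.57  1.17  2.09 -0.68  0.93 -2.31]
hook 0 [-0.93  0.08  0.51  1.86 -0.04  1.2  -1.77]
hook 180 [-0.78  0.08  0.36  1.86 -0.03  1.21  1.36]
hookhi 0 [-0.93  0.04  0.5   1.79 -0.02  1.31 -1.79]
hookhi 180 [-0.79  0.05  0.36  1.79 -0.02  1.31  1.34]
handle 0 [-0.56  0.64  1.18  1.71 -0.62  1.23  0.85]
handle 180 [-0.56  0.62  1.16  1.71 -0.61  1.22 -2.3 ]
open 0 [-0.27  0.7   0.95  1.16 -0.55  1.53  0.65]
open 180 [-0.34  0.79  1.15  1.16 -0.71  1.58 -2.41]
```

```bash
python3 - <<'E'
from workcell import *
from h import *
move_pose([.39,-.278,.28],down(74.7)); print(current_time_s())
c=capture("wrist"); np.savez("w1.npz",**c); cv2.imwrite("pics/w1.png",cv2.cvtColor(c["img"],cv2.COLOR_RGB2BGR))
m=red(c).astype(np.uint8); n,l,s,ce=cv2.connectedComponentsWithStats(m)
for i in range(1,n):
    if s[i,4]>100:
        v,u=np.nonzero(l==i); p=wrist_onplane(c,np.c_[u,v],.006); print(s[i],rect(p))
E
```

```text
3.3333
[237 117  36  83 883] [ 3.96500e-01 -2.80200e-01  1.21500e-01  5.09000e-02  7.42551e+01]
[ 242  140   26   55 1042] [ 3.93300e-01 -2.92400e-01  8.08000e-02  3.68000e-02  7.44122e+01]
```

View pics/w1.png

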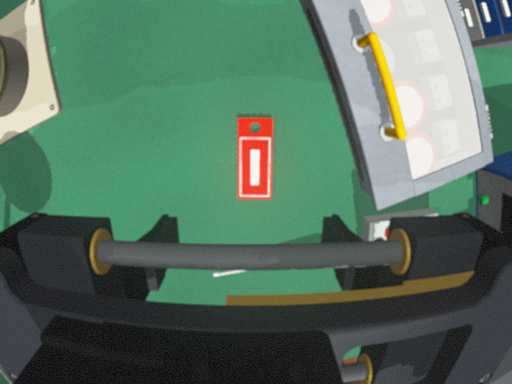

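The wrist view confirms the red plate's hole at (255,127), on the +y end, with the charger handle upper right from (372,38) to (400,135).

```bash
python3 - <<'E'
from workcell import *
from h import *
c=np.load("w1.npz"); m=yellow(c); m[:, :340]=0; m[150:]=0; v,u=np.nonzero(m); print("handle",rect(wrist_onplane(c,np.c_[u,v],.136)))
p=np.array([.3965,-.279])
move_linear([*p,.05],down(74.4)); 
s=move_linear([*p,.0125],vel=.06,f_stop=8); print(s,current_tool_pos())
grasp(30); print(current_width()*87,current_gripper_force())
move_linear([*p,.26],vel=.2)
print(current_width()*87,current_time_s())
d=np.deg2rad(11.4); ax=np.array([np.cos(d),np.sin(d)])
hk=np.array([.516,.182]); t=hk-.046*ax
move_pose([*(t-.0*ax),.26],down(11.4))
print(current_tool_pos(),current_time_s())
for n in ("wrist","top","scene"):
    c=capture(n); np.savez(n+"2.npz",**c)
    if n!="top": cv2.imwrite(f"pics/{n}2.png",cv2.cvtColor(c["img"],cv2.COLOR_RGB2BGR))
c=np.load("scene2.npz");I=c["img"][150:290,260:400]
cv2.imwrite("pics/s2c.png",cv2.cvtColor(cv2.resize(I,None,fx=4,fy=4,interpolation=cv2.INTER_CUBIC),cv2.COLOR_RGB2BGR))
E
```

```text
handle [ 0.551  -0.2179  0.0247  0.119   4.6744]
True [ 0.39571629 -0.27864635  0.01154677]
49.670381243708164 30.329774325946346
49.15394717111332 7.8333
[0.47116915 0.17200964 0.2598709 ] 9.6
```

View pics/wrist2.png

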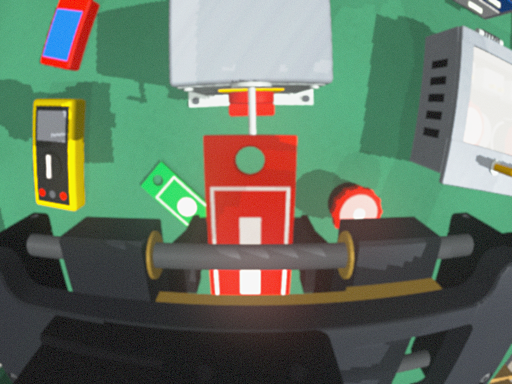

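View pics/s2c.png

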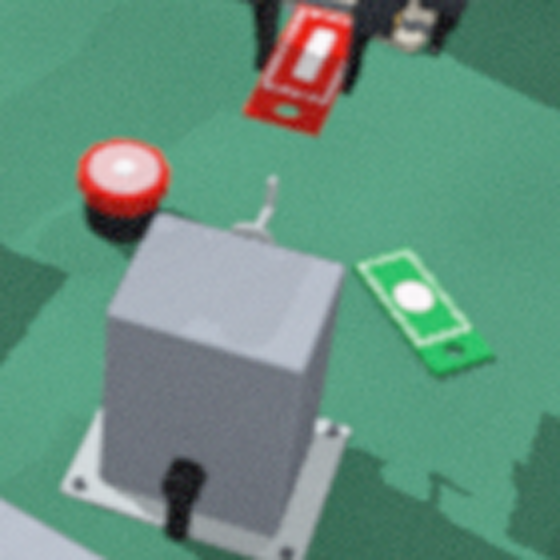

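The wrist view shows the held plate's hole at (250,160), in line with the hook rod behind it at x≈253. The scene crop shows the hook's tip at crop (273,180), which is full pixel (328.2,195).

```bash
python3 - <<'E'
from h import *
s=np.load("scene2.npz"); w=np.load("wrist2.npz"); t=np.load("top2.npz"); t0=np.load("top0.npz")
print("tip scene",onplane(s,[328.2,195.3],.192))
# hole in wrist: green blob inside red
H=hsv(w); g=((H[...,0]>50)&(H[...,0]<95)&(H[...,1]>60)).astype(np.uint8); g[:140]=0;g[182:]=0;g[:,:228]=0;g[:,275:]=0
v,u=np.nonzero(g); print(len(u),u.mean(),v.mean(),"hole wrist",wrist_onplane(w,[u.mean(),v.mean()],.2515))
# red plate in wrist: front edge corners
m=red(w); m[:133]=0; 
for r in (145,160,175):
    x=np.nonzero(m[r,195:305])[0]+195; print(r,x.min(),x.max(),wrist_onplane(w,[[x.min(),r],[x.max(),r]],.2545))
# hole in scene
H=hsv(s); print("hole scene",onplane(s,[260+287/4,150+111/4],.2545))
# hook from top depth
P=cloud(t0); sub=np.zeros(P.shape[:2],bool); sub[175:210,180:215]=1
m=sub&(P[...,2]>.15)&(P[...,2]<.2)&(P[...,0]<.56); q=P[m]; print(q[np.argsort(q[:,0])].round(3)[:25].tolist())
P=cloud(s); v,u=195,328; print(P[v-2:v+14:2,u-4:u+4].round(3).tolist())
E
```

```text
tip scene [[0.52017868 0.17969963 0.192     ]]
570 249.5561403508772 159.66666666666666 hole wrist [[0.51432634 0.18112483 0.2515    ]]
145 204 296 [[0.51799312 0.20654439 0.2545    ]
 [0.5275916  0.15860384 0.2545    ]]
160 204 295 [[0.5099853  0.20518361 0.2545    ]
 [0.51956557 0.15731029 0.2545    ]]
175 205 295 [[0.50192935 0.20329895 0.2545    ]
 [0.51151752 0.15541494 0.2545    ]]
hole scene [[0.51870987 0.18220081 0.2545    ]]
[[0.514, 0.18, 0.194], [0.514, 0.183, 0.173], [0.515, 0.178, 0.185], [0.516, 0.181, 0.165], [0.516, 0.183, 0.198], [0.518, 0.181, 0.19], [0.521, 0.18, 0.17], [0.525, 0.18, 0.168], [0.525, 0.184, 0.168], [0.529, 0.187, 0.169], [0.529, 0.184, 0.166], [0.53, 0.185, 0.18], [0.532, 0.183, 0.171], [0.535, 0.186, 0.173], [0.535, 0.183, 0.171], [0.538, 0.183, 0.173], [0.538, 0.187, 0.172], [0.541, 0.186, 0.176], [0.544, 0.186, 0.179], [0.545, 0.19, 0.173], [0.546, 0.243, 0.174], [0.547, 0.241, 0.167], [0.548, 0.189, 0.176], [0.548, 0.239, 0.162], [0.548, 0.186, 0.173]]
[[[0.329, 0.078, -0.001], [0.327, 0.08, -0.001], [0.325, 0.083, -0.001], [0.322, 0.085, -0.00
[... 684 characters left out ...]
 0.1, -0.001], [0.521, 0.176, 0.17], [0.518, 0.177, 0.168], [0.359, 0.109, 0.003], [0.354, 0.11, -0.0], [0.352, 0.113, 0.0], [0.351, 0.116, 0.001]], [[0.372, 0.102, 0.001], [0.529, 0.177, 0.169], [0.53, 0.181, 0.172], [0.522, 0.18, 0.165], [0.36, 0.111, -0.004], [0.363, 0.116, 0.001], [0.359, 0.117, -0.001], [0.359, 0.121, 0.001]], [[0.538, 0.18, 0.17], [0.54, 0.183, 0.173], [0.534, 0.184, 0.169], [0.37, 0.113, -0.003], [0.375, 0.118, 0.003], [0.367, 0.118, -0.004], [0.365, 0.121, -0.004], [0.367, 0.125, 0.001]], [[0.56, 0.19, 0.186], [0.559, 0.193, 0.187], [0.381, 0.115, -0.003], [0.384, 0.12, 0.003], [0.379, 0.121, -0.001], [0.378, 0.124, 0.0], [0.378, 0.128, 0.002], [0.375, 0.13, 0.001]]]
```

```bash
python3 - <<'E'
from workcell import *
from h import *
p=np.array([.4730,.1708])
move_linear([*p,.215],vel=.15)
s=move_linear([*p,.186],vel=.04,f_stop=2.5); print(s,current_tool_pos(),current_wrist_force(),current_time_s())
for n in ("scene","wrist"): 
    c=capture(n); np.savez(n+"3.npz",**c)
a=np.load("scene3.npz")["img"][150:250,280:380]; b=np.load("wrist3.npz")["img"][60:260,150:350]
im=np.hstack([cv2.resize(a,(400,400),interpolation=cv2.INTER_CUBIC),cv2.resize(b,(400,400),interpolation=cv2.INTER_CUBIC)])
cv2.imwrite("pics/c3.png",cv2.cvtColor(im,cv2.COLOR_RGB2BGR))
E
```

```text
False [0.47313525 0.17084017 0.18620956] [ 0.86509524  0.03915302 -0.40360287] 11.075
```

View pics/c3.png

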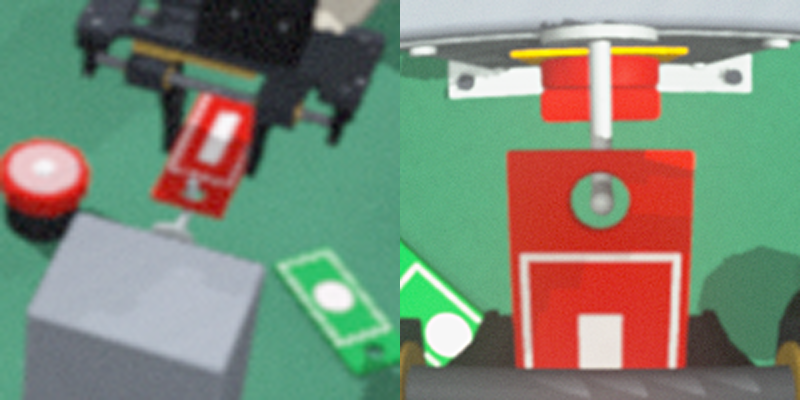

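The crop shows the hook's tip standing in the middle of the hole, at (600,200) in its right half, so the plate is threaded. Next I lower it a little, release and check.

```bash
python3 - <<'E'
from workcell import *
from h import *
s=move_linear([.4730,.1708,.180],vel=.03,f_stop=1.5); print(s,current_tool_pos(),current_wrist_force())
let_go(); wait(.5)
move_linear([.4730,.1708,.27],vel=.15)
move_linear([.40,.10,.30],vel=.25)
print(current_time_s())
for n in ("scene","wrist"): 
    c=capture(n); np.savez(n+"4.npz",**c)
a=np.load("scene4.npz")["img"][150:250,280:380]; b=np.load("wrist4.npz")["img"][0:260,150:410]
im=np.hstack([cv2.resize(a,(400,400),interpolation=cv2.INTER_CUBIC),cv2.resize(b,(400,400),interpolation=cv2.INTER_CUBIC)])
cv2.imwrite("pics/c4.png",cv2.cvtColor(im,cv2.COLOR_RGB2BGR))
E
```

```text
False [0.47312586 0.17086303 0.18007164] [ 0.50981239 -0.12014669  1.89101943]
14.2583
```

View pics/c4.png

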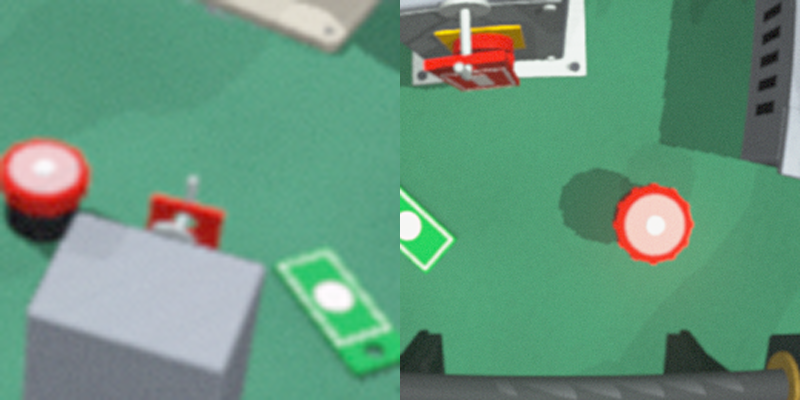

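The plate hangs upright from the hook, at (190,220) on the left and (470,70) on the right, clear of the gripper. Next is the handle.

```bash
python3 - <<'E'
from workcell import *
from h import *
move_pose([.53,-.215,.27],down(94.6)); print(current_time_s())
c=capture("wrist"); np.savez("w5.npz",**c); cv2.imwrite("pics/w5.png",cv2.cvtColor(c["img"],cv2.COLOR_RGB2BGR))
m=yellow(c); n,l,s,ce=cv2.connectedComponentsWithStats(m.astype(np.uint8))
for i in range(1,n):
    if s[i,4]>100:
        v,u=np.nonzero(l==i); p=wrist_onplane(c,np.c_[u,v],.135); print(s[i],rect(p))
E
```

```text
16.375
[ 271  125   15  117 1239] [ 0.5583 -0.2164  0.0117  0.121   4.4168]
[ 90 231   9  42 154] [ 3.50700e-01 -3.14100e-01  5.82000e-02  1.12000e-02  8.19172e+01]
[402 231   9  42 144] [ 7.23400e-01 -2.84200e-01  1.11000e-02  5.82000e-02  1.72675e+01]
[345 290  32  10 117] [ 0.6774 -0.3452  0.0439  0.0127  3.7639]
[228 293 122  11 708] [ 0.5892 -0.3523  0.1472  0.0123  4.5697]
```

View pics/w5.png

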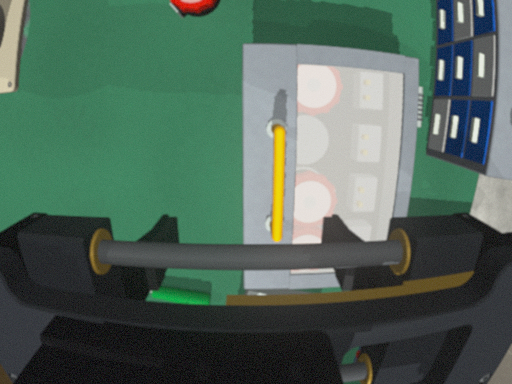

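The handle bar runs from (278,128) to (278,240), midpoint about (0.558,-0.216), with the gripper aligned along it.

```bash
python3 - <<'E'
from workcell import *
from h import *
yaw=4.5; q=down(90+yaw); d=np.deg2rad(yaw); ax=np.array([np.cos(d),np.sin(d),0])
h=np.array([.558,-.216,.133])
move_linear([h[0],h[1],.18],q,vel=.15)
s=move_linear([h[0],h[1],.125],vel=.06,f_stop=8); print(s,current_tool_pos(),current_time_s())
if s: raise SystemExit("contact")
grasp(30); print(current_width()*87,current_gripper_force())
tcp=current_tool_pos(); off=np.array([0,0,-.008])
r=np.hypot(.175,.048); a0=np.arctan2(.048,.175); hinge=h+ax*.175; hinge[2]=.085
for deg in np.arange(6,61,6):
    a=a0+np.deg2rad(deg)
    p=hinge-ax*r*np.cos(a); p[2]=.085+r*np.sin(a)
    move_linear(p+off,q,vel=.08)
    if deg%12==0: print(deg,current_tool_pos().round(3),current_wrist_force().round(1),round(current_width()*87,1),current_time_s())
wait(.3)
for n in ("scene","top"): 
    c=capture(n); np.savez(n+"6.npz",**c)
cv2.imwrite("pics/s6.png",cv2.cvtColor(np.load("scene6.npz")["img"],cv2.COLOR_RGB2BGR))
E
```

```text
False [ 0.55822938 -0.2161306   0.12538247] 18.2667
10.762634271903567 29.98424692545086
12 [ 0.572 -0.215  0.159] [ 4.3 -1.1 -8. ] 11.5 20.2417
24 [ 0.591 -0.213  0.192] [-7.8  1.8 -0.5] 11.3 21.0083
36 [ 0.617 -0.211  0.22 ] [-16.6   4.8  11.7] 10.7 21.775
48 [ 0.651 -0.209  0.241] [-11.9   2.4  13.2] 11.0 22.5417
60 [ 0.687 -0.206  0.254] [-6.5  1.3  7.4] 10.9 23.3083
```

```bash
ls pics
```

```text
c3.png
c4.png
crop.png
s2c.png
s6.png
scene0.png
scene2.png
top0.png
w1.png
w5.png
wrist2.png
```

View pics/s6.png

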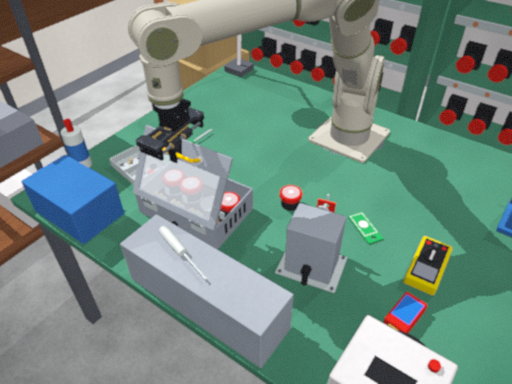

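The scene view shows the cover standing open at about (185,175) with the gripper on its handle, and the plate's top at (326,205) still on the hook. I'll measure the angle from depth.

```bash
python3 - <<'E'
from h import *
yaw=np.deg2rad(4.5); ax=np.array([np.cos(yaw),np.sin(yaw),0]); ay=np.array([-np.sin(yaw),np.cos(yaw),0])
hinge=np.array([.558,-.216,.085])+ax*.175; hinge[2]=.085
for n in ("scene","top"):
    P=cloud(np.load(n+"6.npz"))-hinge; X=P@ax; Y=P@ay; Z=P[...,2]
    m=(abs(Y)<.149)&(Z>.03)&(Z<.2)&(X<.03)&(X>-.2)
    if n=="scene": m&=(Y<.149)&((Y>.105)|(Y<-.105))
    else: m&=((Y>.105)|(Y<-.115))
    x,z=X[m],Z[m]
    a=np.rad2deg(np.arctan2(z,-x)); print(n,m.sum(),np.percentile(a,[5,25,50,75,95]).round(1))
    f=np.polyfit(z,x,1); print(np.rad2deg(np.arctan2(1,-f[0])),f)
E
python3 - <<'E'
from workcell import *
print(current_tool_pos(),current_wrist_force(),current_gripper_force(),current_time_s())
E
```

```text
scene 1418 [62.  63.3 64.7 67.8 75.7]
59.96830673963602 [-0.57808804  0.01089413]
top 332 [61.1 62.8 63.8 66.1 72.6]
59.35566994569797 [-0.59244314  0.01172073]
[ 0.68630182 -0.20630115  0.25413923] [-7.60688512  1.67877687  7.11669954] 30.003544986248016 23.7083
```

The slope fits put the cover at about 60° (60.0° from the scene camera, 59.4° from the top one), and the grip is steady at 30 N.

```bash
python3 - <<'E'
from workcell import *
print(sign_off())
E
```

```text
the job is handed in; nothing more can be done
None
```

The red plate hangs by its hole on the isolator hook, let go before I touched the cover, and the cover is held open by its handle at about 60° (59–60° measured); the job is handed in after about 24 s on the robot's clock.

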